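# Set the spring preload on a clip-test fixture

## Task

On the bench stands a grey clip-test fixture with a long sprung pointer arm. Turn its bar-shaped tension knob clockwise until the pointer arm stands over the set mark (the small brass marker on the white scale), then let go. Move the pointer only by the knob, never by pushing the arm itself, and leave the low round clamp knob alone.

Things in the scene. Friction and masses are not known exactly. Their poses are not given: they have to be found in the camera images.
- tension_knob: Black knob on the grey housing. Bar grip 60 mm long (own x), 16 thick (y), from 8 to 46 mm above the origin, on a 54 mm disc. Origin: on its vertical axis, 62 mm above the bench. Turns both ways between stops 2 rad apart, stays where left, takes about 0.2 N m. Clockwise from above swings the pointer arm anticlockwise, 0.45 rad per knob rad. Needed: 0.35 to 1.45 rad clockwise, one grasp.
- pointer_arm: Sprung flat dark steel pointer, 14 mm wide with a 6 mm tip, swinging level about a vertical pivot on the same housing, 110 mm from the knob's axis. Origin: on the pivot axis, 50 mm above the bench. Own x runs along the arm to its tip at 202 mm, over the white scale; the arm lies 1 to 7 mm above the origin, its 36 mm hub up to 12 mm.
- set_mark: Fixed brass marker on the white scale under the pointer's tip: a bar 5 mm wide, 34 mm long, with a 16 mm clamp block at its outer end. Origin: the bar's inner end on the scale's surface, 37 mm above the bench, about 182 to 185 mm from the pointer's pivot. Own x runs along the scale; the marker extends outward along own -y.
- clamp_knob: Low round ribbed black knob, 42 mm in diameter, top 46 mm above the bench, on the fixture's base plate on the robot's side of the housing, about 119 mm from the tension knob's axis; not to be touched. Origin: on its axis at its underside, 12 mm above the bench.

How it is judged:
By the outcome, as a careful person would: the job done as asked, in the order asked, and still so for the second after the job is handed in, with the robot touching nothing.
It also fails if it takes over 29 s, if anything falls off the work surface, if the arm or the gripper's body presses on something with over 40 N, if the wrist force passes 120 N, or if a joint passes its speed limit or range.

## Robot

A 6-joint arm with a two-finger parallel gripper is mounted at the origin on the work surface. World frame = base frame: x ahead of the robot, y to its left, z up, the work surface at z = 0. Lengths are in m, angles in rad, forces in N, time in s.
With the tool pointing down it reaches from about 0.375 to 0.9 m from the base axis. Payload 3.1 kg.
Tool frame: the origin (TCP) lies at the very end of the fingers, on their centre line; the grasp point (between the pads) lies 19 mm behind it; z points along the fingers, y is the line along which they close (so a half turn about z gives the same grasp; the last joint's range is limited). The gripper opens to 85 mm and grips with 20 to 120 N. Pads are 22 mm wide; open, the fingers measure 114 mm over their backs; the gripper's body (76 mm by 85 mm) begins 54 mm behind the grasp point. The pads swing forward as they close: fully open they stand 13 mm farther back than shut.
Start: joints at [-1.286, 0.527, 1.433, -0, 1.181, -0.178], TCP at [0.279, -0.559, 0.231] pointing down, gripper open.
Joint ranges: [-3.08, 3.08], [-0.75, 2.2], [0.22, 2.44], [-1.43, 4.57], [0, 2.65], [-2.85, 2.85]. Speed limits (rad/s): [2.79, 2.79, 3.14, 3.14, 3.14, 3.14].

## Interface

Orientations are given as a unit quaternion [x, y, z, w].
In Python, from station import manip gives the robot as it stands.
- The arm moves only by the shell command python3 -m handwheel 'ROWS' [FORCE]. ROWS is JSON, a list of rows, each a list of 7 numbers: the shift along the world's x, y, z in mm, then the turn, a rotation vector about the world's x, y, z in degrees, then the opening, from 0 (shut) to 1 (fully open). A call has exactly 10 rows; each row shifts and turns the commanded pose from where the row before left it; what a row does not reach is not made up. A row lasts 1/8 s, in which the tool goes at most 62.5 mm and 10.7 degrees, less where a joint would pass 70% of its speed; a pose out of reach is approached as far as the arm can. A call is refused whole if a number of a shift passes 62.5 or a number of a turn 10.7, either way. A call with a gripper value outside its range is refused whole. The fingers move at their own pace and stop on an object; FORCE is the grip in N (left out, the last holds). Time passes only in rows, so rows that do not move let the fingers close, or fill a call up. It gives the time, the measured TCP pose, the force, the opening and the grip force at its end, in the units of the state.
- manip.sense(): the state, without advancing time (a new reading comes with each control period).
- manip.snapshot(name): name is "scene" or "side" or "wrist"; returns the picture (420x560x3 uint8, red, green, blue); there is no depth.
- manip.get_calibration(name): a dict with "K" (3x3 intrinsics, pixels), "rvec" (rotation vector, rad) and "tvec" (3), from world to camera coordinates, as OpenCV has them. Camera axes: x right, y down, z forward; pixel columns grow to the right and rows downward; lengths in m; the calibration is good to about 2 mm. A picture is of the moment at which its call begins: read the wrist's pose just before it. get_calibration takes no time and is no camera call; for the wrist camera it gives the pose at the moment of the call.
- manip.sign_off(): hands the job in; it is judged then, once.
The state is a dict: "t": time; "q": joint angles; "qd": joint speeds; "tau": joint torques, N m; "tcp_pos": TCP position; "tool_rot": TCP orientation; "force": force on the tool from outside, world axes, zero at the start; "ft_torque": the same for the moment, N m; "finger_gap": opening from 0.0 (shut) to 1.0 (fully open); "gripper_force": force on a finger pad.
Only numpy, scipy, OpenCV 4.12 (cv2) and the standard library are available. Lean on these libraries where they do the work, as an engineer would, in place of code of your own. Each camera call takes 0.05 s, during which the arm holds its last target. There are 200 camera calls.

## Working session

There is one attempt and no reset: what is moved stays moved. The work goes in short steps, Python scripts to look and compute and a shell command to move; the robot and the scene stay as the last step left them, time stands still between calls to the robot, and variables do not carry over. Pictures are saved under pics/ and viewed, at most 10 in all, crops included, and the job is handed in when it is done.

```bash
mkdir -p pics
python3 - <<'E'
from station import manip
import cv2,numpy as np
s=manip.sense();print(s['t'],s['tcp_pos'],s['tool_rot'])
for n in("scene","side"):
    im=manip.snapshot(n);cv2.imwrite(f"pics/{n}0.png",im[:,:,::-1])
    c=manip.get_calibration(n);print(n,{k:np.round(v,3).tolist() for k,v in c.items()})
E
```

```text
0.0 [ 0.27887949 -0.55855826  0.23033846] [ 9.73346152e-01  2.29338536e-01 -4.43081548e-05 -1.04992402e-03]
scene {'K': [[490.945, 0.0, 282.337], [0.0, 490.945, 207.571], [0.0, 0.0, 1.0]], 'rvec': [2.09, 0.762, -0.423], 'tvec': [-0.399, -0.172, 1.156]}
side {'K': [[453.77, 0.0, 272.589], [0.0, 453.77, 211.871], [0.0, 0.0, 1.0]], 'rvec': [0.209, -2.682, 1.459], 'tvec': [0.558, 0.139, 0.731]}
```

View pics/scene0.png

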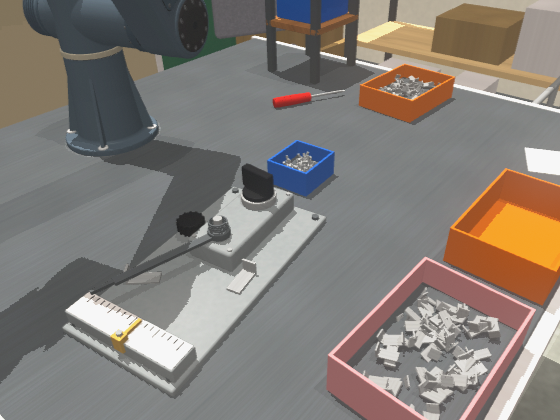

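View pics/side0.png

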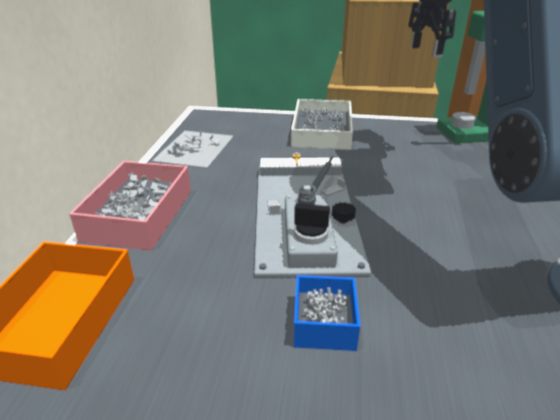

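The scene view shows the knob at about (258,185), the pivot at (218,232), the arm tip near (92,292) and the mark near (122,335). I'll enlarge both views.

Run:
```python
import cv2
a=cv2.imread("pics/scene0.png")[155:385,55:335];cv2.imwrite("pics/sc_crop.png",cv2.resize(a,None,fx=2.6,fy=2.6,interpolation=cv2.INTER_CUBIC))
b=cv2.imread("pics/side0.png")[145:280,245:375];cv2.imwrite("pics/si_crop.png",cv2.resize(b,None,fx=4.4,fy=4.4,interpolation=cv2.INTER_CUBIC))
```

```text
(no output)
```

View pics/sc_crop.png

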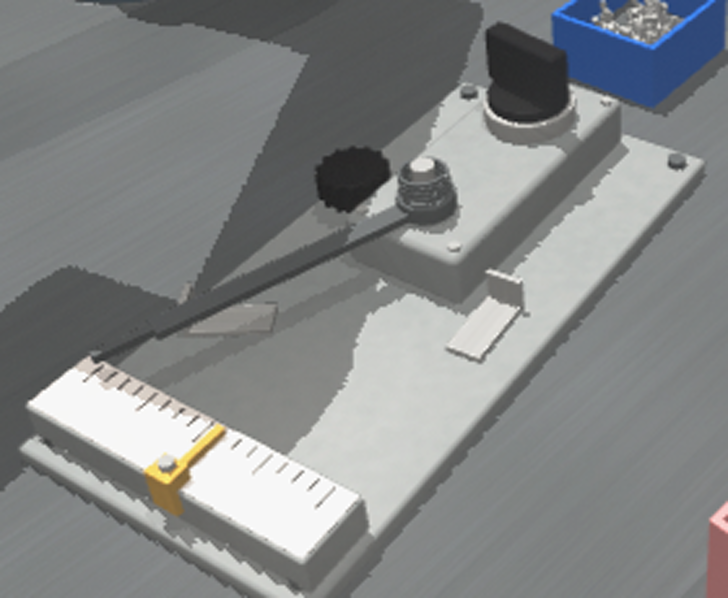

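View pics/si_crop.png

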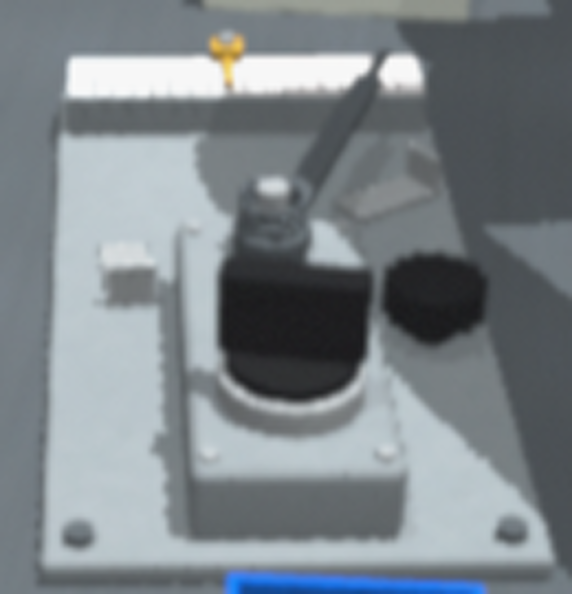

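The crops (scene at 2.6x, side at 4.4x) show these positions:
- **Scene:** bar top runs (488,27) to (564,56), hub about (427,205), tip (95,357), mark inner end (220,429).
- **Side:** bar top edge runs (222,262) to (371,268), tip (380,58), mark inner end (229,88).

```bash
cat > h.py <<'E'
from station import manip
import cv2,numpy as np
def ray(n,uv,z,c=None):
    c=c or manip.get_calibration(n);K=np.array(c['K']);R=cv2.Rodrigues(np.array(c['rvec'],float))[0];t=np.array(c['tvec'],float).ravel()
    C=-R.T@t;d=R.T@np.linalg.inv(K)@[uv[0],uv[1],1];return C+d*(z-C[2])/d[2]
def proj(n,P):
    c=manip.get_calibration(n);return cv2.projectPoints(np.array(P,float),np.array(c['rvec'],float),np.array(c['tvec'],float),np.array(c['K']),None)[0][:,0]
cs=lambda u,v:((u+.5)/2.6-.5+55,(v+.5)/2.6-.5+155)
si=lambda u,v:((u+.5)/4.4-.5+245,(v+.5)/4.4-.5+145)
E
python3 - <<'E'
from h import *
for l,n,p,z in [("barL","scene",cs(488,27),.108),("barR","scene",cs(567,55),.108),("barBackL","scene",cs(500,22),.108),("disc ctr","scene",cs(529,105),.066),
 ("hub","scene",cs(427,207),.059),("root","scene",cs(405,217),.057),("tip","scene",cs(95,357),.055),("mark in","scene",cs(220,429),.040),("mark out","scene",cs(165,465),.042),
 ("clamp","scene",cs(353,165),.046),
 ("barL","side",si(222,262),.108),("barR","side",si(371,268),.108),("disc ctr","side",si(293,365),.066),("hub","side",si(272,230),.057),("root","side",si(308,190),.057),("tip","side",si(380,58),.055),("mark in","side",si(229,88),.040),("clamp","side",si(436,275),.046)]:
    print(l,n,np.round(ray(n,p,z)*1000))
E
```

```text
barL scene [473. -35. 108.]
barR scene [535. -29. 108.]
barBackL scene [474. -26. 108.]
disc ctr scene [510. -40.  66.]
hub scene [ 529. -148.   59.]
root scene [ 523. -161.   57.]
tip scene [ 482. -338.   55.]
mark in scene [ 559. -320.   40.]
mark out scene [ 559. -352.   42.]
clamp scene [ 448. -138.   46.]
barL side [531. -34. 108.]
barR side [474. -39. 108.]
disc ctr side [501. -29.  66.]
hub side [ 521. -146.   57.]
root side [ 508. -185.   57.]
tip side [ 482. -332.   55.]
mark in side [ 559. -315.   40.]
clamp side [ 447. -137.   46.]
```

```bash
python3 -m handwheel '[[22.5,52.5,0,0,0,-2.1,1],[22.5,52.5,0,0,0,-2.1,1],[22.5,52.5,0,0,0,-2.1,1],[22.5,52.5,0,0,0,-2.1,1],[22.5,52.5,0,0,0,-2.1,1],[22.5,52.5,0,0,0,-2.1,1],[22.5,52.5,0,0,0,-2.1,1],[22.5,52.5,0,0,0,-2.1,1],[22.5,52.5,0,0,0,-2.1,1],[22.5,52.5,0,0,0,-2.1,1]]' 60
python3 - <<'E'
from h import *
s=manip.sense();print(s['t'],s['tcp_pos'],s['tool_rot'],s['q'])
c=manip.get_calibration("wrist");im=manip.snapshot("wrist");cv2.imwrite("pics/w1.png",im[:,:,::-1])
import pickle;pickle.dump(c,open("w1.pkl","wb"))
E
```

```text
t: 1.35
tcp_pos: [0.5044, -0.0324, 0.2311]
tool_rot: [0.999, 0.048, -0.0, 0.0]
force: [1.2, -1.0, 0.1]
finger_gap: 0.998
gripper_force: 0.0
1.35 [ 0.50441202 -0.03239412  0.23112612] [ 9.98868985e-01  4.75471164e-02 -1.45456417e-04  3.28881099e-05] [-2.85449229e-01  3.67807274e-01  1.72794893e+00 -1.81704499e-04
  1.04608989e+00  1.19030804e+00]
```

View pics/w1.png

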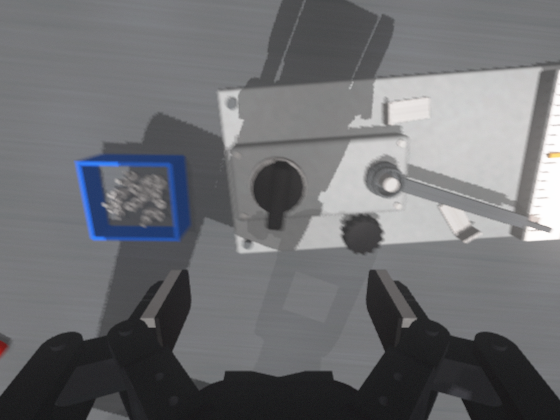

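The wrist view shows the knob disc at (278,187), the bar's end at (275,228), the pivot hub at (383,180), the tip near (548,229) and the mark's inner end at (548,155).

Run:
```python
from h import *
import pickle;c=pickle.load(open("w1.pkl","rb"))
for l,p,z in [("disc",(278,187),.068),("barend ctr top",(275,229),.108),("bar l",(267,228),.108),("bar r",(283,228),.108),("hub",(382,180),.060),("root",(402,185),.057),("arm far",(530,222),.057),("tip",(548,229),.057),("mark",(547,155),.040),("clamp",(362,233),.046),
("edgeT1",(240,146),.062),("edgeT2",(405,137),.062)]:
    print(l,np.round(ray("wrist",p,z,c)*1000,1))
im=cv2.imread("pics/w1.png")[150:245,225:330];cv2.imwrite("pics/w1c.png",cv2.convertScaleAbs(cv2.resize(im,None,fx=5.5,fy=5.5,interpolation=cv2.INTER_CUBIC),alpha=2.2,beta=10))
```

```text
disc [505.4 -31.9  68. ]
barend ctr top [475.9 -31.9 108. ]
bar l [476.2 -24.5 108. ]
bar r [477.6 -39.2 108. ]
hub [ 520.9 -138.8   60. ]
root [ 517.  -161.9   57. ]
arm far [ 489.1 -311.    57. ]
tip [ 482.9 -333.8   57. ]
mark [ 560.6 -316.9   40. ]
clamp [ 454.2 -133.7   46. ]
edgeT1 [542.2   9.5  62. ]
edgeT2 [ 566.3 -151.8   62. ]
```

View pics/w1c.png

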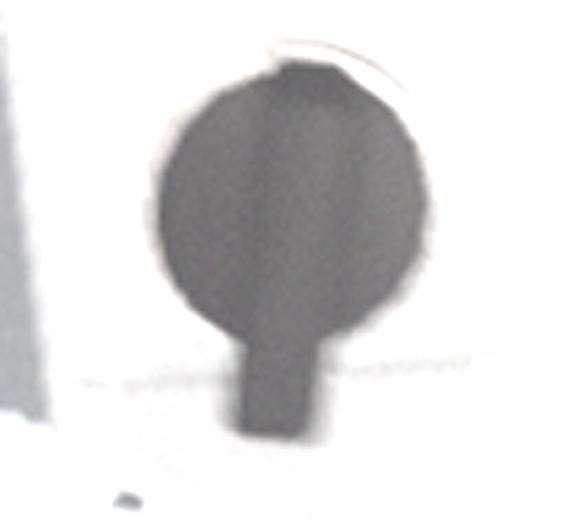

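The enlarged crop shows the disc centred at about (294,205). The bar axis runs from about (308,110) down to (273,437).

Run:
```python
from h import *
import pickle;c=pickle.load(open("w1.pkl","rb"))
w=lambda u,v:((u+.5)/5.5-.5+225,(v+.5)/5.5-.5+150)
a=ray("wrist",w(273,437),.108,c);b=ray("wrist",w(308,110),.108,c);d=ray("wrist",w(293,205),.069,c)
print(a*1e3,b*1e3,d*1e3,np.degrees(np.arctan2(b[1]-a[1],b[0]-a[0])))
P=np.array([524.5,-140]);M=np.array([560,-317]);T=np.array([482.5,-334])
for px in(518,521,524,527):
  for py in(-146,-140):
    P=np.array([px,py]);f=lambda v:np.degrees(np.arctan2(v[1],v[0]));print(P,np.linalg.norm(T-P),np.linalg.norm(M-P),np.linalg.norm(P-d[:2]*1e3),f(T-P),f(M-P),(f(M-P)-f(T-P))/.45)
```

```text
[475.7502029  -31.24019394 108.        ] [531.98827344 -31.67983632 108.        ] [505.81700614 -31.75228951  69.        ] -0.4479019253881528
[ 518 -146] 191.3223719275924 176.08236708995025 114.89545113064578 -100.69324108191611 -76.20051460398064 54.42828106207884
[ 518 -140] 197.22132237666392 181.91481522954638 108.9311349646543 -100.36980764219277 -76.65127288671262 52.70785501217811
[ 521 -146] 191.90166752792953 175.3909917869216 115.25216984359338 -101.57342679200963 -77.15229514128234 54.26918144606064
[ 521 -140] 197.78334105783532 181.24568960391858 109.3073196443386 -101.22471323168612 -77.57405713457253 52.557013549141324
[ 524 -146] 192.5259722738727 174.7483905505284 115.68561110526397 -102.4481094815084 -78.11134196037203 54.081705602525254
[ 524 -140] 198.38913780749186 180.62391868188442 109.76423867075967 -102.07458605883009 -78.50343698241423 52.38033128092414
[ 527 -146] 193.19484982783572 174.1551032843999 116.19491632571648 -103.3169368846388 -79.07719528013075 53.86609245446234
[ 527 -140] 199.03831289477912 180.0499930574839 110.3008887276679 -102.91909989785727 -79.43898930880363 52.1780235312303
```

```bash
python3 -m handwheel '[[1,0,-30,0,0,-2,1],[0,0,-35,0,0,0,1],[0,0,-35,0,0,0,0.6],[0,0,-30,0,0,0,0.5],[0,0,-21,0,0,0,0.4],[0,0,0,0,0,0,0],[0,0,0,0,0,0,0],[0,0,0,0,0,0,0],[0,0,0,0,0,0,0],[0,0,0,0,0,0,0]]' 60
python3 - <<'E'
from h import *
s=manip.sense();print(s['ft_torque'],s['q'])
im=manip.snapshot("scene");cv2.imwrite("pics/s2.png",im[:,:,::-1])
cv2.imwrite("pics/s2c.png",cv2.resize(im[155:385,55:335,::-1],None,fx=2.6,fy=2.6,interpolation=cv2.INTER_CUBIC))
E
```

```text
t: 2.65
tcp_pos: [0.5035, -0.0338, 0.0791]
tool_rot: [1.0, 0.031, -0.002, -0.001]
force: [-0.2, 0.2, -26.8]
finger_gap: 0.178
gripper_force: 59.0
[-0.08081589 -0.05360997 -0.00780047] [-2.88751301e-01  6.16685417e-01  1.85612631e+00 -2.28568139e-04
  6.72489062e-01  1.22057380e+00]
```

```bash
python3 -m handwheel '[[0,0,-1,0,0,-4,0],[0,0,0,0,0,-6,0],[0,0,0,0,0,-6,0],[0,0,0,0,0,-6,0],[0,0,0,0,0,-6,0],[0,0,0,0,0,-6,0],[0,0,0,0,0,-6,0],[0,0,0,0,0,-2,0],[0,0,0,0,0,0,0],[0,0,0,0,0,0,0]]'
python3 - <<'E'
from h import *
s=manip.sense();print(s['ft_torque'],s['q'])
im=manip.snapshot("scene");cv2.imwrite("pics/s3.png",im[:,:,::-1])
a=cv2.imread("pics/s3.png");b=im[265:385,60:240,::-1]
cv2.imwrite("pics/s3c.png",cv2.resize(b,None,fx=4.4,fy=4.4,interpolation=cv2.INTER_CUBIC))
E
```

```text
t: 3.95
tcp_pos: [0.5036, -0.0339, 0.0791]
tool_rot: [0.944, -0.329, -0.002, 0.0]
force: [-4.8, -1.1, -17.1]
finger_gap: 0.173
gripper_force: 60.1
[-0.06578136  0.61010045 -0.03884929] [-2.88900103e-01  6.16739712e-01  1.85635991e+00 -2.26903372e-04
  6.71740664e-01  1.95314394e+00]
```

View pics/s3c.png

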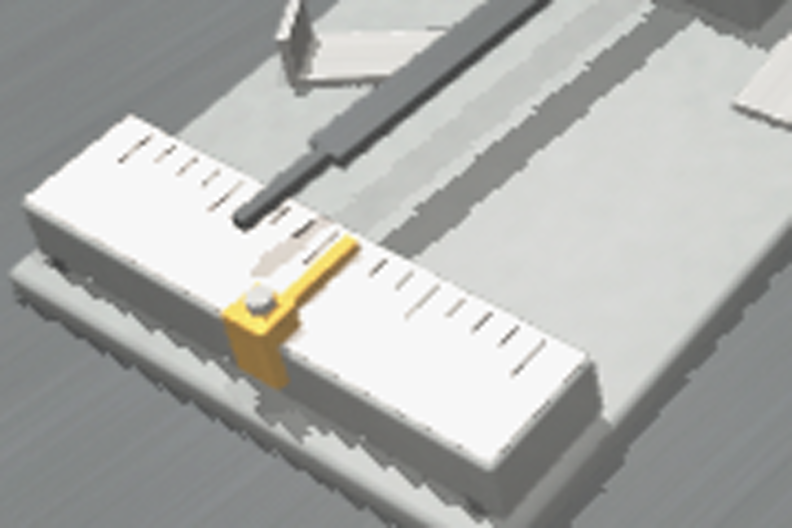

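The tip is at about (240,220) in the 4.4x crop, roughly two-thirds of the way to the mark, whose inner end is at (352,243).

Run:
```python
from h import *
w=lambda u,v:((u+.5)/4.4-.5+60,(v+.5)/4.4-.5+265)
f=lambda v:np.degrees(np.arctan2(v[1],v[0]))
t0=ray("scene",cs(95,355),.057)[:2]*1e3;t=ray("scene",w(240,217),.057)[:2]*1e3
r=ray("scene",w(333,157),.057)[:2]*1e3
m=ray("scene",w(351,242),.040)[:2]*1e3;mo=ray("scene",w(290,291),.040)[:2]*1e3
print(t0,t,r,m,mo,f(t-r),f(mo-m))
for P in([521,-140],[524,-140],[524,-144],[520,-144]):
  P=np.array(P);print(P,np.linalg.norm(t0-P),np.linalg.norm(t-P),np.linalg.norm(m-P),f(t0-P),f(t-P),f(m-P),f(mo-P),"knob deg",(f(m-P)-f(t-P))/.45, (f(t-P)-f(t0-P))/.45)
```

```text
[ 482.52637037 -338.36175614] [ 541.29329625 -341.7736399 ] [ 542.39982832 -310.4239718 ] [ 558.91130143 -319.88339155] [ 560.61826907 -342.29669443] -92.02149854586447 -85.64483606764252
[ 521 -140] 202.05842341781792 202.79156696029455 183.83498396789 -100.97662137009232 -84.25681445972648 -78.0988029184074 -78.9193007748752 knob deg 13.684470091820186 37.155126467479626
[ 524 -140] 202.6510504583647 202.51335722049376 183.23982515241363 -101.80932661693342 -85.10135495342655 -79.01672433389317 -79.73983423214789 knob deg 13.521401376740856 37.12882591890415
[ 524 -144] 198.73740011078758 198.52826180051574 179.314713254421 -102.04533500219465 -85.00277590858022 -78.7732158059787 -79.53739496409021 knob deg 13.843466894670055 37.8723535413654
[ 520 -144] 197.94131748007865 198.91660841550964 180.1362173494406 -100.91291989980134 -83.85492179299528 -77.52518635530124 -78.42390065908937 knob deg 14.0660787504312 37.906662459569006
```

```bash
python3 -m handwheel '[[0,0,0,0,0,-4,0],[0,0,0,0,0,-4,0],[0,0,0,0,0,-3,0],[0,0,0,0,0,-2,0],[0,0,0,0,0,0,0],[0,0,0,0,0,0,0],[0,0,0,0,0,0,0],[0,0,0,0,0,0,0],[0,0,0,0,0,0,0],[0,0,0,0,0,0,0]]'
python3 - <<'E'
from h import *
for n,(y0,y1,x0,x1) in {"scene":(275,375,90,170),"side":(148,200,275,335)}.items():
    im=manip.snapshot(n)[:,:,::-1];cv2.imwrite(f"pics/{n}4.png",im)
    b=cv2.resize(im[y0:y1,x0:x1],(480,int(480*(y1-y0)/(x1-x0))) if n=="scene" else (320,int(320*(y1-y0)/(x1-x0))),interpolation=cv2.INTER_CUBIC)
    if n=="scene":A=b
    else:B=b
c=np.zeros((600,800,3),np.uint8);c[:A.shape[0],:480]=A;c[:B.shape[0],480:]=B;cv2.imwrite("pics/c4.png",c)
E
```

```text
t: 5.25
tcp_pos: [0.5036, -0.034, 0.0791]
tool_rot: [0.901, -0.434, -0.002, 0.0]
force: [-4.9, -1.2, -17.3]
finger_gap: 0.176
gripper_force: 60.2
```

View pics/c4.png

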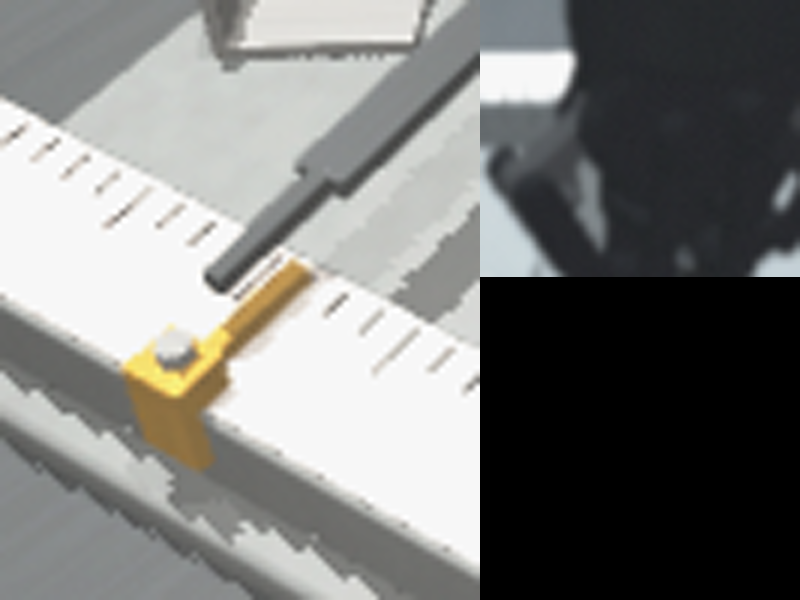

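The tip is at about (216,277) in the 6x scene crop. The mark's centre line runs from (301,267) to (230,343), and the arm stands well above it, so I have to allow for parallax.

Run:
```python
from h import *
w=lambda u,v:((u+.5)/6-.5+90,(v+.5)/6-.5+275)
f=lambda v:np.degrees(np.arctan2(v[1],v[0]))
t=ray("scene",w(216,274),.057)[:2]*1e3;t2=ray("scene",w(307,178),.057)[:2]*1e3
print(t,t2,f(t-t2))
for z in(.039,.041):
  m=ray("scene",w(301,266),z)[:2]*1e3;mo=ray("scene",w(233,338),z)[:2]*1e3
  print(m,mo,f(mo-m))
  for P in([521,-140],[524,-140],[524,-144]):
    P=np.array(P);print(P,f(t-P),f(t2-P),f(m-P),f(mo-P))
# where would the tip (r 170..202, edges) appear if arm were on mark: project arm centreline at z=.057
P=np.array([523,-142]);
for a in(-80,-79,-78,-77):
  u=np.array([np.cos(np.radians(a)),np.sin(np.radians(a))]);q=[np.r_[P+u*r,57]/1e3 for r in(150,175,202)]
  print(a,((proj("scene",q)-[90,275]+.5)*6-.5).round().tolist())
```

```text
[ 561.50059212 -338.60308049] [ 553.76789852 -310.07292555] -74.83512434674539
[ 557.39937912 -318.45273149] [ 562.81851335 -339.72551097] -75.70816733402789
[ 521 -140] -78.47386805580848 -79.09447281849855 -78.47140408043677 -78.17425197510056
[ 524 -140] -79.30720052558627 -80.07207547138209 -79.39911338236077 -79.0011591285323
[ 524 -144] -79.09263434498479 -79.83788004264717 -79.16174215764848 -78.78202398046906
[ 559.1852503  -319.28019189] [ 564.58204739 -340.46528706] -75.7081673340275
[ 521 -140] -78.47386805580848 -79.09447281849855 -77.97613068179713 -77.73450655105557
[ 524 -140] -79.30720052558627 -80.07207547138209 -78.89634558829438 -78.55574600605829
[ 524 -144] -79.09263434498479 -79.83788004264717 -78.64946085273189 -78.32907380345682
-80 [[370.0, 115.0], [289.0, 189.0], [197.0, 273.0]]
-79 [[379.0, 119.0], [300.0, 194.0], [209.0, 279.0]]
-78 [[388.0, 123.0], [311.0, 199.0], [222.0, 285.0]]
-77 [[398.0, 127.0], [322.0, 204.0], [235.0, 291.0]]
```

```bash
python3 -m handwheel '[[0,0,0,0,0,-1.2,0],[0,0,0,0,0,0,0],[0,0,0,0,0,0,0],[0,0,0,0,0,0,0.6],[0,0,0,0,0,0,0.6],[0,0,0,0,0,0,0.6],[0,0,0,0,0,0,0.6],[0,0,20,0,0,0,0.6],[0,0,40,0,0,0,0.6],[0,0,40,0,0,0,0.6]]'; python3 -m handwheel '[[0,0,40,0,0,10,0.6],[0,0,40,0,0,10,0.6],[0,-20,20,0,0,10,0.6],[0,-40,0,0,0,10,0.6],[0,-40,0,0,0,10,0.6],[0,-40,0,0,0,4,0.6],[0,-30,0,0,0,0,0.6],[0,0,0,0,0,0,0.6],[0,0,0,0,0,0,0.6],[0,0,0,0,0,0,0.6]]'
python3 - <<'E'
from h import *
import pickle
c=manip.get_calibration("wrist");im=manip.snapshot("wrist")[:,:,::-1];cv2.imwrite("pics/w5.png",im);pickle.dump(c,open("w5.pkl","wb"))
g=lambda P:cv2.projectPoints(np.array(P,float),np.array(c['rvec'],float),np.array(c['tvec'],float),np.array(c['K']),None)[0][:,0]
p=g([[.561,-.33,.045],[.522,-.142,.057]]);print(p)
x,y=p[0].astype(int);x=min(max(x,60),500);y=min(max(y,60),360)
A=cv2.resize(im[y-60:y+60,x-60:x+60],(600,600),interpolation=cv2.INTER_CUBIC);cv2.imwrite("pics/c5.png",A);print(x,y)
sc=manip.snapshot("scene")[:,:,::-1];cv2.imwrite("pics/s5.png",sc)
E
```

```text
t: 6.6
tcp_pos: [0.505, -0.0342, 0.1803]
tool_rot: [0.896, -0.444, -0.0, -0.0]
force: [1.5, -0.2, 0.0]
finger_gap: 0.599
gripper_force: 0.0
t: 7.85
tcp_pos: [0.5049, -0.2029, 0.2793]
tool_rot: [1.0, 0.012, -0.0, -0.0]
force: [0.1, 0.2, 0.8]
finger_gap: 0.598
gripper_force: 0.0
[[387.23777024 128.55701356]
 [227.15386669 159.47249604]]
387 128
```

View pics/c5.png

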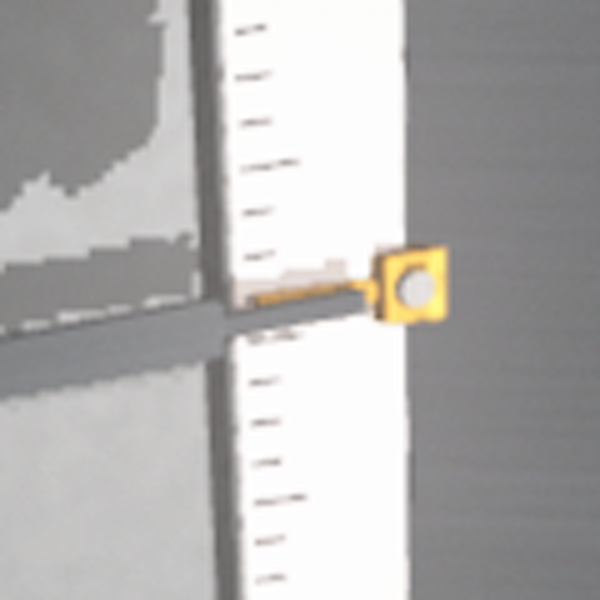

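The wrist crop (5x) shows the tip lying over the mark. The arm's centre is at about (300,314), its end at (366,300), the mark's visible upper edge at (253,298) to (365,282), and the block's screw at (415,288).

```bash
python3 - <<'E'
from h import *
import pickle;c=pickle.load(open("w5.pkl","rb"))
w=lambda u,v:((u+.5)/5-.5+387-60,(v+.5)/5-.5+128-60)
R=lambda u,v,z:(ray("wrist",w(u,v),z,c)*1e3)[:2].round(1)
print("arm edges",R(300,303,.057),R(300,325,.057),"end",R(366,290,.057),R(366,309,.057),"base",R(232,312,.057),R(232,336,.057))
for z in(.039,.041):print("mark upper edge",R(253,298,z),R(300,291,z),R(360,281,z))
print("block",R(412,284,.047),"corners",R(375,255,.045),R(449,248,.045),R(447,315,.045),R(383,322,.045))
P=[523,-142]
E
python3 - <<'E'
import cv2
b=cv2.imread("pics/s5.png")[275:375,90:190];cv2.imwrite("pics/c6.png",cv2.resize(b,(600,600),interpolation=cv2.INTER_CUBIC))
E
```

```text
arm edges [ 562.3 -325.1] [ 557.4 -325.8] end [ 565.5 -339.7] [ 561.3 -340.4] base [ 559.9 -309.8] [ 554.5 -310.5]
mark upper edge [ 561.8 -319.8] [ 563.7 -330.9] [ 566.4 -344.8]
mark upper edge [ 562.  -319.2] [ 563.9 -330.2] [ 566.5 -344.1]
block [ 566.5 -354.1] corners [ 572.7 -345.2] [ 574.7 -362.2] [ 559.5 -364.3] [ 557.5 -349.4]
```

View pics/c6.png

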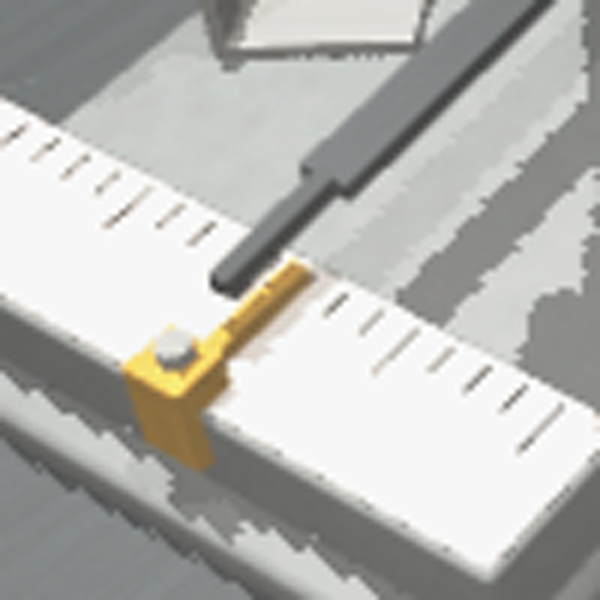

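The scene crop shows the tip at about (222,283), which agrees with the wrist measurement. The arm's centre line is within about 0.5 mm of the mark's, and the gripper is clear of the fixture.

```bash
python3 -c "
from station import manip
print(manip.sign_off())"
```

```text
the job is handed in; nothing more can be done
None
```

I turned the tension knob about 55° clockwise in one grasp and let go. The pointer measures within about 0.5 mm of the set mark, the gripper was lifted clear, and I handed the job in at about 8 s; no verdict came back.

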